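Clear the drilled handle block from the jig and hang up the push block

ROBOT

A 6-joint arm with a two-finger parallel gripper is mounted at the origin on the work surface. World frame = base frame: x ahead of the robot, y to its left, z up, the work surface at z = 0. Lengths are in mm, angles in rad, forces in N, time in s.
With the tool pointing down it reaches from about 275 to 825 mm from the base axis. Payload 5.2 kg.
Tool frame: the origin (TCP) lies between the finger pads; the fingertips stand 11 mm ahead of it and the grasp point (between the pads) lies 8 mm behind it; z points along the fingers, y is the line along which they close (so a half turn about z gives the same grasp; the last joint's range is limited). The gripper opens to 93 mm and grips with 3 to 60 N. Pads are 15 mm wide; open, the fingers measure 128 mm over their backs; the gripper's body (75 mm by 188 mm) begins 65 mm behind the grasp point.
Start: joints at [0.989, 0.259, 1.535, -0, 1.348, -0.203], TCP at [203.372, 511.023, 207.353] pointing down, gripper open.
Joint ranges: [-3.14, 3.14], [-0.91, 2.08], [0.19, 2.58], [-1.22, 4.36], [0.22, 2.71], [-3.12, 3.12]. Speed limits (rad/s): [2.57, 2.57, 3.14, 3.14, 3.14, 3.14].

INTERFACE

Orientations are given as a 3x3 rotation matrix whose columns are the frame's x, y, z axes.
In Python, from rig import env gives the robot as it stands.
- The arm moves only by the shell command python3 -m pendant 'ROWS' [FORCE]. ROWS is JSON, a list of rows, each an object with "delta_pos": the shift along the tool's x, y, z in cm, a list of three; "rotation": the turn, a rotation vector about the tool's x, y, z in degrees, a list of three; "hand": the finger opening in cm, from 0 to 9.3. A call has 1 to 5 rows; each row shifts and turns the commanded pose from where the row before left it, along the tool's axes as they then stand; what a row does not reach is not made up. A row lasts 1/8 s, in which the tool goes at most 62.5 mm and 10.7 degrees, less where a joint would pass 70% of its speed; a pose out of reach is approached as far as the arm can. A call is refused whole if a number of a shift passes 6.25 or a number of a turn 10.7, either way. A call with a gripper value outside its range is refused whole. The fingers move at their own pace and stop on an object; FORCE is the grip in N (left out, the last holds). Time passes only in rows, so rows that do not move let the fingers close. It gives the time, the measured TCP pose, the force, the opening and the grip force at its end, in the units of the state.
- env.state(): the state, without advancing time (a new reading comes with each control period).
- env.read_camera(name): name is "side" or "top"; returns the picture (420x560x3 uint8, red, green, blue); there is no depth.
- env.camera_info(name): a dict with "fx", "fy", "cx", "cy" (pixels), "xyz" and "attitude" of the camera in the world. Camera axes: x right, y up, looking along -z (the intrinsics and any distortion apply to the point x, -y, -z); pixel columns grow to the right and rows downward; lengths in mm; the calibration is good to about 2 mm. A picture is of the moment at which its call begins. camera_info takes no time and is no camera call.
- env.hand_in(): hands the job in; it is judged then, once.
The state is a dict: "time": time; "joints": joint angles; "qd": joint speeds; "effort": joint torques, N m; "tool_pos": TCP position; "orientation": TCP orientation; "contact_force": force on the tool from outside, world axes, zero at the start; "moment": the same for the moment, N m; "opening": finger opening in mm; "finger_force": force on a finger pad.
Only numpy, scipy, OpenCV 4.12 (cv2) and the standard library are available. Lean on these libraries where they do the work, as an engineer would, in place of code of your own. Each camera call takes 0.05 s, during which the arm holds its last target. There are 200 camera calls.

TASK

First swing the stop arm of the drilling jig fully open, outward over the crate. Then take the wooden push block by its upright handle and use it to push the drilled handle block along the slideway, over the lip and into the plywood crate; the gripper and arm must not touch the handle block itself. Finally hang the push block by the hole in its handle on the peg of the stand and let go, leaving the stop open, the block in the crate and the other tools and vessels where they are.

Things in the scene. Friction and masses are not known exactly. Their poses are not given: they have to be found in the camera images.
- jig: Fixed drilling jig: blue block, steel slideway plate 120 (x) x 260 (y) mm on top, along its y. Origin at table height under the plate's centre; plate top 55 mm up, 12 mm thick. Two fences 12 mm high at x = +-34 to +-46, y = -70 to +130 mm. Work leaves at the -y end, where the plate overhangs the block by 50 mm, over the crate's wall; the +y end is open.
- jig_exit (a point): Middle of the slideway's exit edge (the -y end of the jig), at plate height; axes as the jig's.
- stop (a joint): Stop arm angle (rad): 0 = closed, straight across the slideway in front of the handle block; swings outward (pin towards jig -y, anticlockwise from above) to 1.75 = fully open; stays where left (about 3 N at the pin). Steel arm 12 mm wide, 10 to 26 mm above the plate; hinge at x = +50, y = -82 mm of the jig.
- stop_hinge (a point): On the hinge axis of the stop arm, at plate height.
- stop_pin (a point): Top centre of the black upright pin (16 mm diameter, standing 38 mm up from the arm) at the free end of the stop arm, 112 mm from the hinge axis; the top is 64 mm above the plate.
- handle_block: Dark wooden knife-handle block with three drilled holes, 50 (x) x 130 (y) x 24 (z) mm, lying on the slideway behind the stop, long side along the slideway. Origin at the centre of its underside. Up to 0.27 kg.
- crate: Open shallow plywood crate, fixed, 160 (x) x 210 (y) x 38 (z) mm outside, walls and floor 8 mm, standing at the exit with its nearer wall under the jig's lip. Origin at the centre of its underside.
- push_block: Loose push block of light wood, standing upright, 170 mm tall: foot 54 (x) x 44 (y) x 34 (z) mm; above it an upright board handle 66 mm wide (x), 14 mm thick (y), with a 36 mm round hole through the thickness, centred at z = 105 mm. Origin at the centre of the foot's underside. About 0.22 kg; alike on both sides.
- push_hole (a point): Centre of the hole of the push block (105 mm above its underside).
- push_grip (a point): Where to grip the push block from above, across the 14 mm thickness (its y): on the handle's middle line, 155 mm above the underside, 15 mm below the top.
- peg_stand: Fixed peg stand: wooden foot 120 x 100 x 20 mm with one dark bent rod, 10 mm diameter, rising from its centre to z = 160 mm, then running 60 mm along the stand's -y as the peg (rising 5 mm), its end turned up to the tip at y = -68, z = 173 mm. Nothing stands higher. Origin at the centre of the foot's underside.
- peg_mid (a point): Middle of the peg, on the rod's axis, 162 mm above the table; the peg runs along this point's y, its tip towards -y.
- mug: White mug, 76 mm across, 88 mm tall; a bystander. Origin at the underside.
- jar: Amber jar, 64 mm across, 95 mm tall; a bystander. Origin at the underside.
- hammer: Hammer lying on the table on the robot's side of the jig; a bystander.
- wrench: Steel wrench lying on the table, left; a bystander.
- offcut: Wooden offcut 90 x 50 x 30 mm; a bystander.
- screwdriver: Screwdriver lying on the table beyond the jig, left; a bystander.
- tin: Plain tin, 70 mm across, 70 mm tall, beyond the jig; a bystander.
Mind the look-alikes: they are no part of the job. Of the things that look like the peg_stand, take the one that is farthest from the robot's base at the start. Several things have the shape of the push_block; the one meant has the colours described above.

How it is judged (in metres and radians):
On the way, in this order (a step that is already met when the one before it is completed fails the run):
1. the stop arm is swung open past 1.4 rad, the handle block still on the slideway and the push block still on the table (value of joint stop above 1.4 rad and height (world z) of handle_block above 0.045 m and height (world z) of push_block below 0.012 m), for 0.1 s.
2. the push block is picked up (height (world z) of push_block above 0.03 m), for 0.1 s.
3. the handle block is in the crate while the gripper still holds the push block (height (world z) of handle_block below 0.045 m and x of handle_block in the frame of crate between -0.075 and 0.075 m and y of handle_block in the frame of crate between -0.1 and 0.1 m and contact force between the fingers and push_block above 0.5 N), for 0.1 s.
At the end, for the whole second after the job is handed in: Stop arm open (above 1.4 rad); handle block at rest inside the crate walls, origin below 35 mm; push block hanging still from the peg by its hole: hole centre within 50 mm of the peg's middle, foot over 30 mm above the table, within 0.35 rad of upright (value of joint stop above 1.4 rad and height (world z) of handle_block below 0.035 m and x of handle_block in the frame of crate between -0.075 and 0.075 m and y of handle_block in the frame of crate between -0.1 and 0.1 m and linear speed of handle_block below 0.03 m/s and distance between push_hole and peg_mid below 0.05 m and height (world z) of push_block above 0.03 m and angle between push_block's own z axis and vertical below 0.35 rad and contact force between push_block and peg_stand above 0.5 N and linear speed of push_block below 0.05 m/s); the robot touches nothing.
It fails at once if the gripper or arm touches the handle block (contact force between any of the fingers, the arm and handle_block above 0.5 N).
It fails at once if a bystander (mug, jar, hammer, wrench, offcut, screwdriver, tin) is moved by more than 30 mm (distance of any of mug, jar, hammer, wrench, offcut, screwdriver, tin from where it was at the start of the episode above 0.03 m).
It also fails if it takes over 66 s, if anything falls off the work surface, if the arm or the gripper's body presses on something with over 40 N, if the wrist force passes 120 N, or if a joint passes its speed limit or range.

## Working session

There is one attempt and no reset: what is moved stays moved. The work goes in short steps, Python scripts to look and compute and a shell command to move; the robot and the scene stay as the last step left them, time stands still between calls to the robot, and variables do not carry over. Pictures are saved under pics/ and viewed, at most 10 in all, crops included, and the job is handed in when it is done.

```bash
mkdir -p pics; ls; python3 - <<'E'
from rig import env
import cv2
for n in ("top","side"):
    im=env.read_camera(n); cv2.imwrite(f"pics/{n}0.png",cv2.resize(im[:,:,::-1],(800,600),interpolation=cv2.INTER_CUBIC)); cv2.imwrite(f"raw_{n}.png",im[:,:,::-1]); print(env.camera_info(n))
s=env.state(); print(s)
E
```

```text
pics
{'fx': 545.9066317029294, 'fy': 545.9066317029294, 'cx': 282.55647080580286, 'cy': 204.58706842409669, 'xyz': array([ 413.90293782,  -22.8758577 , 1866.38072463]), 'attitude': array([[-0.00694443,  0.99722227, -0.07415879],
       [-0.99996848, -0.0072107 , -0.00332345],
       [-0.00384895,  0.07413337,  0.99724091]])}
{'fx': 545.0635517749427, 'fy': 545.0635517749427, 'cx': 278.476350285206, 'cy': 213.58044114852686, 'xyz': array([1267.07803022, 1124.53828047, 1142.3366657 ]), 'attitude': array([[-0.83935558, -0.33805197,  0.42567955],
       [ 0.54347387, -0.50621382,  0.6696146 ],
       [-0.01087967,  0.79339046,  0.60861581]])}
{'time': 0.1, 'joints': array([ 9.89220980e-01,  2.59274012e-01,  1.53596567e+00, -7.05277015e-10,
        1.34798097e+00, -2.02785161e-01]), 'qd': array([-0.00091963, -0.00146717, -0.00260155,  0.00024511,  0.00069326,
        0.00055525]), 'effort': array([ 1.33877133e-03, -4.38210261e+01, -2.84643960e+01,  7.20823416e-02,
        3.61813721e-02, -3.20128811e-05]), 'tool_pos': array([203.07791507, 510.59645984, 206.6019496 ]), 'orientation': array([[-9.29112554e-01,  3.69795974e-01, -8.94326920e-04],
       [ 3.69796910e-01,  9.29111616e-01, -1.36035497e-03],
       [ 3.27875738e-04, -1.59464222e-03, -9.99998675e-01]]), 'contact_force': array([ 0.64456727,  0.50651329, -0.38203361]), 'moment': array([ 0.01541608,  0.00059441, -0.02789646]), 'finger_force': 0.0, 'opening': 92.78312481932996}
```

View pics/top0.png

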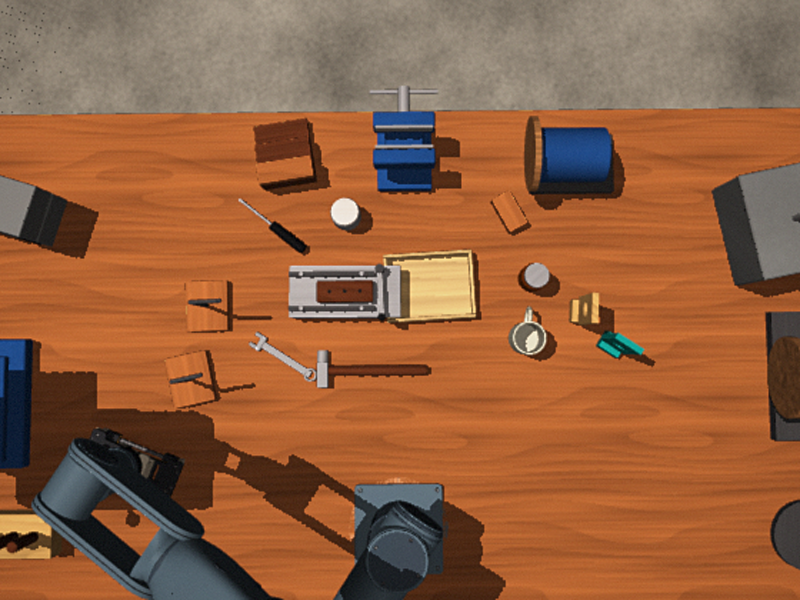

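View pics/side0.png

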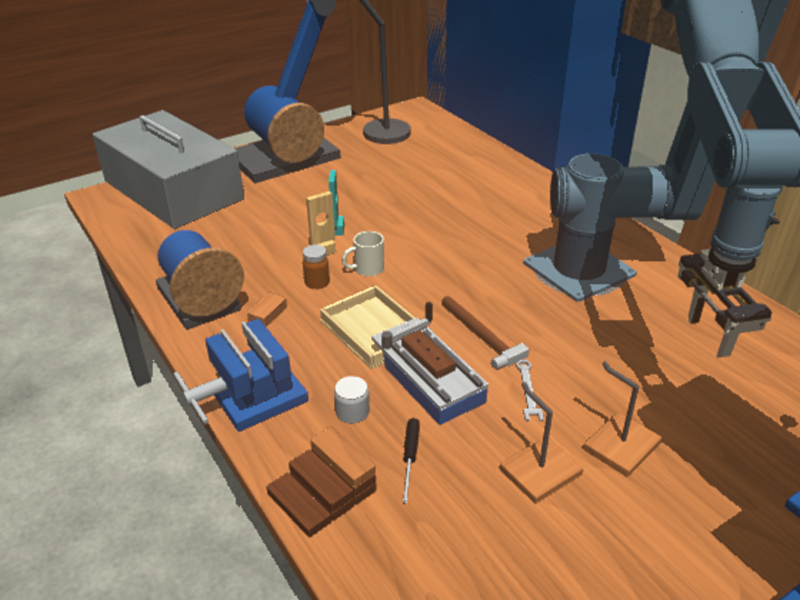

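Top view (display pixels): wooden push block at (585,309), teal look-alike at (620,345). The stands are at (207,305), which is farther from the base at about (400,530) and so the one meant, and at (190,378), the nearer one. The jig is at (345,292) with its exit to the right, the crate at (430,287) and the stop across at (382,292). Close crops next.

```bash
python3 - <<'E'
import cv2,numpy as np
t=cv2.imread("raw_top.png"); s=cv2.imread("raw_side.png")
def mont(parts,W,H,k,fn):
    c=np.zeros((H*k,W*k,3),np.uint8)
    for im,x,y,w,h,X,Y in parts:
        z=cv2.resize(im[y:y+h,x:x+w],None,fx=k,fy=k,interpolation=cv2.INTER_CUBIC)
        c[Y*k:Y*k+h*k,X*k:X*k+w*k]=z
        for i in range(0,w,10): 
            cv2.line(c,((X+i)*k,Y*k),((X+i)*k,Y*k+(8 if (x+i)%50==0 else 4)),(255,255,0) ,1)
    cv2.imwrite(fn,c)
mont([(t,190,172,160,60,0,0),(t,380,195,80,60,0,60),(t,118,190,80,60,80,60)],160,120,5,"pics/mt.png")
mont([(s,222,190,125,110,0,0),(s,195,112,75,70,125,0),(s,345,265,75,80,125,70)],200,150,4,"pics/ms.png")
E
```

```text
(no output)
```

View pics/mt.png

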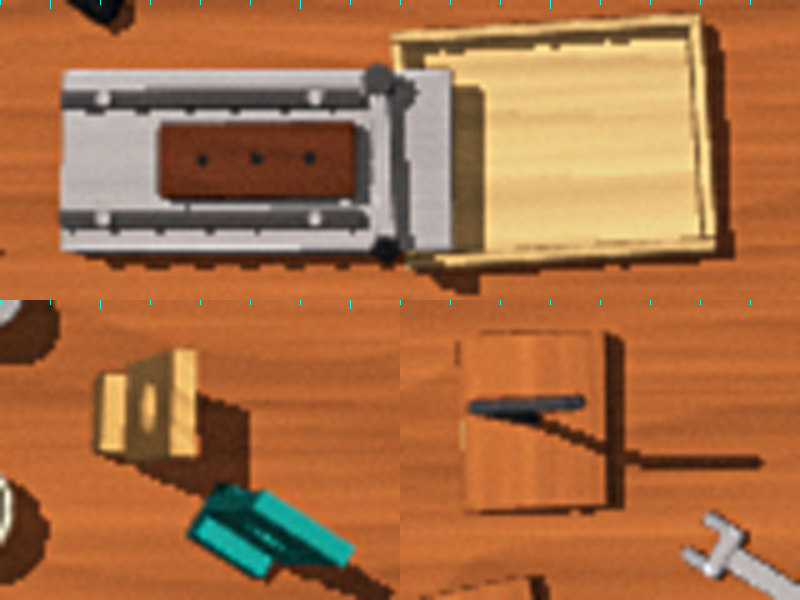

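View pics/ms.png

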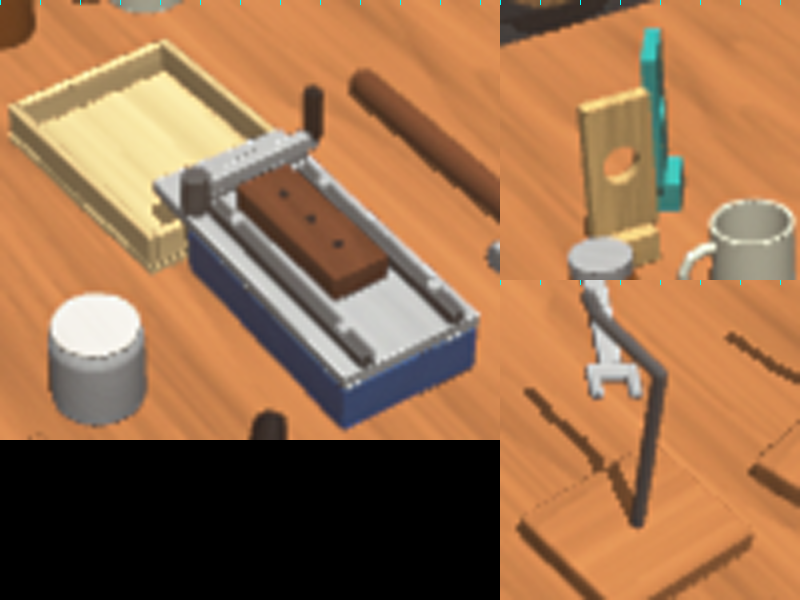

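Top crop: the wooden push block's handle top is a strip from (172,349) to (197,458), its foot at left. The chosen stand's rod bend is at (472,407) and the tip at (582,402), so the peg points to -y. The pin is at (385,248) and the hinge at (378,78). The side crop confirms the wooden push block with its round hole, the pin top at (313,90) and the bend at (658,373). I'll fit poses to the corner points next.

```bash
cat > h.py <<'E'
from rig import env
import numpy as np
from scipy.optimize import least_squares
def proj(n,P):
    i=env.camera_info(n); q=(np.atleast_2d(P)-i["xyz"])@np.array(i["attitude"])
    return np.c_[i["cx"]+i["fx"]*q[:,0]/-q[:,2], i["cy"]+i["fy"]*q[:,1]/q[:,2]]
def Rz(a): c,s=np.cos(a),np.sin(a); return np.array([[c,-s,0],[s,c,0],[0,0,1]])
def fit(obs,p0):   # obs: list (cam,(u,v),(x,y,z))
    def f(p): return np.concatenate([(proj(c,Rz(p[2])@np.array(X,float)+[p[0],p[1],0])[0]-uv) for c,uv,X in obs])
    r=least_squares(f,[*p0,0],x_scale=[10,10,.05],loss='soft_l1'); return r.x, np.round(r.fun.reshape(-1,2),1)
def T(ox,oy,k,X=0,Y=0): return lambda d:((d[0]-X)/k+ox-.5,(d[1]-Y)/k+oy-.5)
E
cat > fit.py <<'E'
from h import *
tj=T(190,172,5); tp=T(380,195,5,0,300); ts=T(118,190,5,400,300)
sj=T(222,190,4); sp=T(195,112,4,500,0); ss=T(345,265,4,500,280)
t=lambda m,d,X:("top",m(d),X); s=lambda m,d,X:("side",m(d),X)
J=[t(tj,(63,70),(60,130,55)),t(tj,(452,70),(60,-130,55)),t(tj,(452,250),(-60,-130,55)),t(tj,(62,250),(-60,130,55)),t(tj,(385,247),(-62,-82,119)),
 s(sj,(478,318),(-60,130,55)),s(sj,(345,383),(60,130,55)),s(sj,(155,185),(60,-130,55)),s(sj,(313,90),(-62,-82,119))]
C=[t(tj,(393,35),(80,105,38)),t(tj,(700,15),(80,-105,38)),t(tj,(716,248),(-80,-105,38)),s(sj,(165,42),(-80,-105,38)),s(sj,(10,107),(80,-105,38)),s(sj,(152,238),(80,105,38))]
B=[t(tj,(160,123),(25,65,79)),t(tj,(355,123),(25,-65,79)),t(tj,(355,198),(-25,-65,79)),t(tj,(160,198),(-25,65,79)),s(sj,(388,262),(-25,65,79)),s(sj,(335,285),(25,65,79)),s(sj,(290,168),(-25,-65,79))]
P=[t(tp,(172,350),(33,7,170)),t(tp,(198,348),(33,-7,170)),t(tp,(197,459),(-33,-7,170)),t(tp,(170,459),(-33,7,170)),t(tp,(97,375),(27,22,34)),t(tp,(95,453),(-27,22,34)),
 s(sp,(580,105),(33,7,170)),s(sp,(648,91),(-33,7,170)),s(sp,(659,232),(-27,22,34)),s(sp,(622,165),(0,0,105))]
S=[t(ts,(458,332),(60,50,20)),t(ts,(603,332),(60,-50,20)),t(ts,(608,508),(-60,-50,20)),t(ts,(468,512),(-60,50,20)),t(ts,(472,407),(0,0,160)),t(ts,(582,402),(0,-68,173)),
 s(ss,(518,525),(60,-50,20)),s(ss,(752,540),(-60,50,20)),s(ss,(658,374),(0,0,160)),s(ss,(640,522),(0,0,20))]
for n,o,p in zip("jig crate block push stand".split(),(J,C,B,P,S),((550,100),(550,-100),(550,90),(500,-400),(500,400))):
    p,r=fit(o,p); print(n,np.round(p,3)); print(r.T.tolist())
E
python3 fit.py
```

```text
jig [ 5.54964e+02  1.19909e+02 -6.00000e-03]
[[0.5, 0.6, 0.6, 0.4, -1.1, 1.2, 0.4, -0.1, 1.7], [-0.4, -0.5, -0.6, -0.5, -0.2, -0.3, -0.3, -0.5, 1.6]]
crate [ 5.66888e+02 -7.74510e+01  5.70000e-02]
[[-0.2, 0.6, 0.7, 0.9, 0.1, 0.7], [-0.7, -0.7, 0.0, -0.7, 0.1, 0.9]]
block [ 5.53325e+02  1.19449e+02 -1.30000e-02]
[[-0.1, 0.4, 0.2, -0.4, 1.2, 0.3, 1.0], [-0.9, -0.7, -0.5, -0.7, -0.8, -0.3, -1.0]]
push [ 5.04795e+02 -4.33177e+02 -3.50000e-02]
[[0.4, -0.3, -0.3, 0.6, 1.3, 1.5, 2.0, 1.5, 1.4, 0.2], [-0.2, 0.3, -0.7, -0.8, -0.5, -0.1, 2.7, 1.3, 0.2, -0.0]]
stand [5.25605e+02 4.51305e+02 3.00000e-02]
[[0.5, 0.9, 0.6, -1.0, 1.3, -0.1, 1.0, 1.8, 1.2, 0.0], [0.1, -0.9, -0.8, -0.5, -0.4, -0.5, -1.6, -1.7, 0.7, 1.0]]
```

```bash
cat > go.py <<'E'
import sys
from h import *
# go.py x y z yawdeg(of tool y) -> remaining shift in current tool axes (cm), turn about tool z (deg)
x,y,z,a=map(float,sys.argv[1:5]); s=env.state(); R=np.array(s["orientation"])
now=np.degrees(np.arctan2(R[1,1],R[0,1])); Ra=np.array([[-np.sin(np.radians(a)),np.cos(np.radians(a)),0],[np.cos(np.radians(a)),np.sin(np.radians(a)),0],[0,0,-1]])
d=np.array([x,y,z])-s["tool_pos"]
print("t",round(s["time"],2),"pos",np.round(s["tool_pos"],1),"yaw",round(now,1),"tilt",np.round(R[:2,2],3),"F",np.round(s["contact_force"],1),"open",round(s["opening"],1),"ff",round(s["finger_force"],1))
print("d now-axes cm",np.round(R.T@d/10,2),"d target-axes",np.round(Ra.T@d/10,2),"turn z",round(-((a-now+180)%360-180),1))
E
sed -i 's/Ra=np.array(.*$/aa=np.radians(a); Ra=np.array([[-np.sin(aa),np.cos(aa),0],[np.cos(aa),np.sin(aa),0],[0,0,-1]])/' go.py
python3 -m pendant '[{"delta_pos":[0,0,-1],"rotation":[0,0,-10.3],"hand":5},{"delta_pos":[0,0,-1],"rotation":[0,0,-10.3],"hand":5},{"delta_pos":[0,0,-1],"rotation":[0,0,-10.3],"hand":5},{"delta_pos":[0,0,0],"rotation":[0,0,-10.3],"hand":5},{"delta_pos":[0,0,0],"rotation":[0,0,-10.3],"hand":5}]' 20
python3 -m pendant '[{"delta_pos":[0,0,0],"rotation":[0,0,-10.3],"hand":5},{"delta_pos":[0,0,0],"rotation":[0,0,-10.3],"hand":5},{"delta_pos":[0,0,0],"rotation":[0,0,0],"hand":5}]'
python3 go.py 492.5 38.3 200 140
```

```text
time: 0.72
tool_pos: [203.2, 510.8, 237.0]
orientation: [[-0.865, -0.502, -0.0], [-0.502, 0.865, -0.001], [0.001, -0.0, -1.0]]
contact_force: [0.3, 0.1, 0.6]
opening: 50.5
finger_force: 0.0
time: 1.1
tool_pos: [203.2, 510.8, 236.9]
orientation: [[-0.639, -0.769, -0.001], [-0.769, 0.639, -0.001], [0.001, -0.0, -1.0]]
contact_force: [-0.2, 0.6, -0.1]
opening: 50.0
finger_force: 0.0
t 1.1 pos [203.2 510.8 236.9] yaw 140.3 tilt [-0.001 -0.001] F [-0.2  0.6 -0.1] open 50.0 ff 0.0
d now-axes cm [ 17.87 -52.44   3.71] d target-axes [ 17.6  -52.53   3.69] turn z 0.3
```

```bash

python3 -m pendant '[{"delta_pos":[1.8,-5.25,0],"rotation":[0,0,0],"hand":5},{"delta_pos":[1.8,-5.25,0],"rotation":[0,0,0],"hand":5},{"delta_pos":[1.8,-5.25,0],"rotation":[0,0,0],"hand":5},{"delta_pos":[1.8,-5.25,0],"rotation":[0,0,0],"hand":5},{"delta_pos":[1.8,-5.25,0],"rotation":[0,0,0],"hand":5}]' >/dev/null
python3 -m pendant '[{"delta_pos":[1.8,-5.25,0],"rotation":[0,0,0],"hand":5},{"delta_pos":[1.8,-5.25,0],"rotation":[0,0,0],"hand":5},{"delta_pos":[1.8,-5.25,0],"rotation":[0,0,0],"hand":5},{"delta_pos":[1.8,-5.25,0],"rotation":[0,0,0],"hand":5},{"delta_pos":[1.8,-5.25,0],"rotation":[0,0,0],"hand":5}]' >/dev/null
python3 -m pendant '[{"delta_pos":[0,0,3.5],"rotation":[0,0,0],"hand":5},{"delta_pos":[0,0,3.5],"rotation":[0,0,0],"hand":5},{"delta_pos":[0,0,0],"rotation":[0,0,0],"hand":5}]' >/dev/null
python3 go.py 492.5 38.3 104 140
python3 - <<'E'
from h import *; import cv2
t=env.read_camera("top"); s=env.read_camera("side")
a=cv2.resize(t[150:250,200:300,::-1],(400,400),interpolation=cv2.INTER_CUBIC)
b=cv2.resize(s[170:270,260:360,::-1],(400,400),interpolation=cv2.INTER_CUBIC)
cv2.imwrite("pics/p1.png",np.hstack([a,b]))
E
```

```text
t 2.73 pos [490.9  37.8 164.9] yaw 140.2 tilt [-0.006  0.001] F [ 0.8  0.4 -0.5] open 50.0 ff 0.0
d now-axes cm [-0.16 -0.12  6.09] d target-axes [-0.14 -0.09  6.09] turn z 0.2
```

View pics/p1.png

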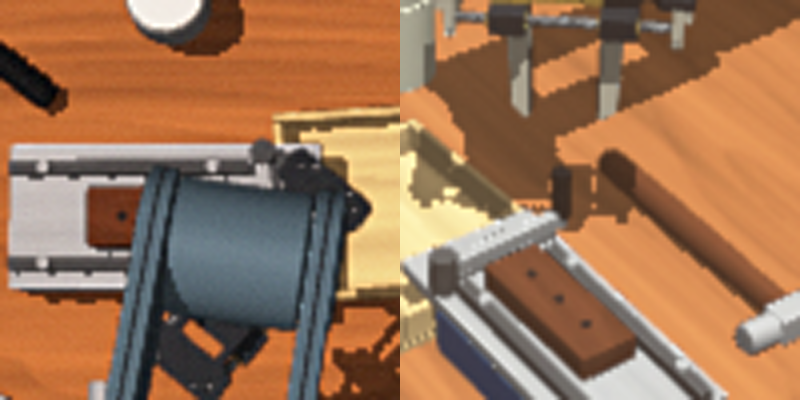

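The side view shows the fingertips at (521,110) and (609,115) straddling above the pin top at (563,170), so it is well centred. I'll go down and grip.

```bash

python3 -m pendant '[{"delta_pos":[-0.1,-0.1,3],"rotation":[0,0,0],"hand":5},{"delta_pos":[0,0,3],"rotation":[0,0,0],"hand":5},{"delta_pos":[0,0,0],"rotation":[0,0,0],"hand":5},{"delta_pos":[0,0,0],"rotation":[0,0,0],"hand":0.8},{"delta_pos":[0,0,0],"rotation":[0,0,0],"hand":0.8}]' 20
python3 -m pendant '[{"delta_pos":[0,0,0],"rotation":[0,0,0],"hand":0.8},{"delta_pos":[0,0,0],"rotation":[0,0,0],"hand":0.8}]' >/dev/null
python3 - <<'E'
from h import *
h=np.array([555,120.])+(Rz(-.006)@[50,-82,0])[:2]; p=env.state()["tool_pos"][:2]; R=Rz(np.radians(140))[:2,:2]
x=np.array([-np.sin(np.radians(140)),np.cos(np.radians(140))]); y=np.array([np.cos(np.radians(140)),np.sin(np.radians(140))])
print(h, np.linalg.norm(p-h))
a0=np.pi-.006; prev=h+112*np.array([np.cos(a0),np.sin(a0)])
for k in range(1,16):
    a=a0+k*.113; q=h+112*np.array([np.cos(a),np.sin(a)]); d=q-prev; prev=q; print(k,np.round([d@x/10,d@y/10],2))
print(prev)
E
python3 go.py 492.5 38.3 104 140
```

```text
time: 3.45
tool_pos: [495.9, 37.7, 109.2]
orientation: [[-0.638, -0.77, 0.003], [-0.77, 0.638, -0.001], [-0.002, -0.003, -1.0]]
contact_force: [1.2, -0.4, -0.0]
opening: 34.3
finger_force: 0.0
[604.50710295  37.7014778 ] 109.6885435144678
1 [ 0.93 -0.86]
2 [ 0.82 -0.96]
3 [ 0.71 -1.05]
4 [ 0.59 -1.12]
5 [ 0.46 -1.18]
6 [ 0.32 -1.22]
7 [ 0.18 -1.25]
8 [ 0.04 -1.26]
9 [-0.1  -1.26]
10 [-0.24 -1.24]
11 [-0.38 -1.21]
12 [-0.52 -1.15]
13 [-0.64 -1.09]
14 [-0.76 -1.01]
15 [-0.87 -0.92]
[617.71510687 -73.51699474]
t 3.7 pos [494.8  37.8 107.9] yaw 140.4 tilt [ 0.001 -0.   ] F [0.9 0.3 1.6] open 14.7 ff 0.5
d now-axes cm [0.11 0.21 0.39] d target-axes [0.11 0.21 0.39] turn z 0.4
```

```bash

python3 -m pendant '[{"delta_pos":[0,0,0.3],"rotation":[0,0,0],"hand":0.5},{"delta_pos":[0.93,-0.86,0],"rotation":[0,0,0],"hand":0.5},{"delta_pos":[0.82,-0.96,0],"rotation":[0,0,0],"hand":0.5},{"delta_pos":[0.71,-1.05,0],"rotation":[0,0,0],"hand":0.5},{"delta_pos":[0.59,-1.12,0],"rotation":[0,0,0],"hand":0.5}]' 20
python3 -m pendant '[{"delta_pos":[0.46,-1.18,0],"rotation":[0,0,0],"hand":0.5},{"delta_pos":[0.32,-1.22,0],"rotation":[0,0,0],"hand":0.5},{"delta_pos":[0.18,-1.25,0],"rotation":[0,0,0],"hand":0.5},{"delta_pos":[0.04,-1.26,0],"rotation":[0,0,0],"hand":0.5},{"delta_pos":[0,0,0],"rotation":[0,0,0],"hand":0.5}]'
```

```text
time: 4.32
tool_pos: [509.0, -11.3, 107.7]
orientation: [[-0.638, -0.77, 0.008], [-0.77, 0.638, -0.0], [-0.005, -0.006, -1.0]]
contact_force: [0.1, 4.5, 17.1]
opening: 5.0
finger_force: 8.8
time: 4.95
tool_pos: [541.0, -51.6, 107.7]
orientation: [[-0.638, -0.77, 0.008], [-0.77, 0.638, -0.002], [-0.003, -0.008, -1.0]]
contact_force: [1.2, -1.2, 15.3]
opening: 4.9
finger_force: 7.7
```

The opening of 5 mm and the 15 N upward force mean the pin isn't between the pads. I'll look.

```bash

python3 - <<'E'
from h import *; import cv2
t=env.read_camera("top"); s=env.read_camera("side")
a=cv2.resize(t[150:250,220:320,::-1],(400,400),interpolation=cv2.INTER_CUBIC)
b=cv2.resize(s[170:270,240:340,::-1],(400,400),interpolation=cv2.INTER_CUBIC)
cv2.imwrite("pics/p2.png",np.hstack([a,b]))
E
```

```text
(no output)
```

View pics/p2.png

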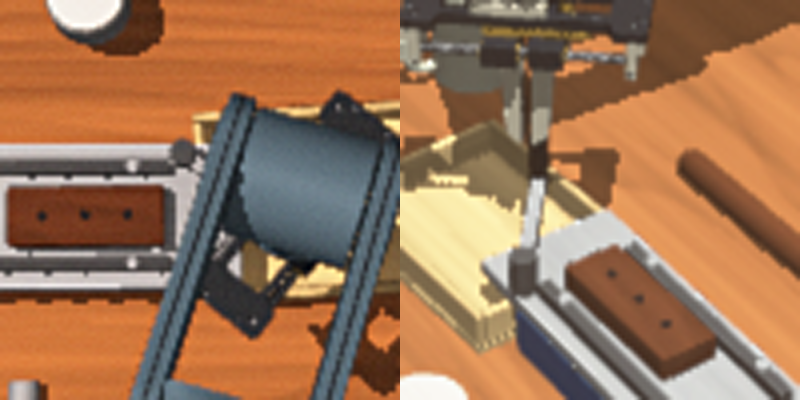

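```bash

python3 - <<'E'
from h import *
h=np.array([604.5,37.7])
for th in (.7,.75,.8,.85,.9,.95,1.0):
    a=np.pi-.006+th; q=h+112*np.array([np.cos(a),np.sin(a)])
    print(th,np.round(q,1),[np.round((proj("side",[*q,z])[0]-[240-.5,170-.5])*4+[400,0]) for z in (81,119)], "hinge",np.round((proj("side",[*h,81])[0]-[239.5,169.5])*4+[400,0]))
p=env.state()["tool_pos"]; R=np.array(env.state()["orientation"])
for o in (-10,0,10):
  for zz in (11,-8): print(o,zz,np.round((proj("side",p+R@[0,o,zz])[0]-[239.5,169.5])*4+[400,0]))
E
```

```text
0.7 [518.4 -33.9] [array([569., 179.]), array([569., 141.])] hinge [526. 266.]
0.75 [522.1 -38.2] [array([562., 178.]), array([562., 140.])] hinge [526. 266.]
0.8 [526.  -42.2] [array([555., 177.]), array([555., 139.])] hinge [526. 266.]
0.85 [530.1 -46. ] [array([548., 177.]), array([548., 139.])] hinge [526. 266.]
0.9 [534.4 -49.6] [array([541., 176.]), array([541., 138.])] hinge [526. 266.]
0.95 [538.8 -53. ] [array([534., 176.]), array([534., 138.])] hinge [526. 266.]
1.0 [543.4 -56.2] [array([527., 176.]), array([527., 138.])] hinge [526. 266.]
-10 11 [520. 161.]
-10 -8 [520. 142.]
0 11 [533. 162.]
0 -8 [532. 143.]
10 11 [545. 163.]
10 -8 [545. 144.]
```

```bash

python3 - <<'E'
from h import *
P=np.array([490.9,37.8,164.9]); y=np.array([-.768,.639,0])
f=lambda X:np.round((proj("side",X)[0]-[259.5,169.5])*4+[400,0])
print([f(P+y*o-[0,0,11]) for o in (-25,0,25)], "pin",[f([492.5,38.3,z]) for z in (81,119)])
E
python3 - <<'E'
import sys; sys.path.insert(0,'.')
from h import *; import cv2
s=env.read_camera("side")
b=cv2.resize(s[180:225,245:305,::-1],(600,450),interpolation=cv2.INTER_NEAREST)
cv2.imwrite("pics/p3.png",b)
E
```

```text
[array([537., 137.]), array([570., 139.]), array([603., 141.])] pin [array([567., 215.]), array([568., 177.])]
```

View pics/p3.png

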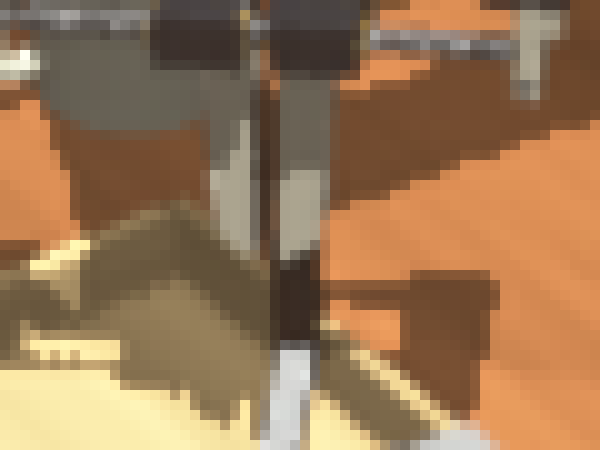

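```bash

python3 - <<'E'
from h import *; import cv2
P=np.array([203.1,510.6,206.6]); y=np.array([.37,.929,0])
for z in (-11,10,20): print(z,[np.round(proj("side",P+y*o+[0,0,z])[0],1) for o in (-46,46,60)])
t=cv2.imread("raw_side.png"); cv2.imwrite("pics/p4.png",cv2.resize(t[170:260,465:545],(640,720)[:2] if 0 else (528,594),interpolation=cv2.INTER_NEAREST))
E
```

```text
-11 [array([485.5, 233.3]), array([503.1, 255.5]), array([505.9, 259.1])]
10 [array([487.3, 227.2]), array([505. , 249.4]), array([507.9, 253. ])]
20 [array([488.1, 224.3]), array([506. , 246.4]), array([508.9, 250. ])]
```

View pics/p4.png

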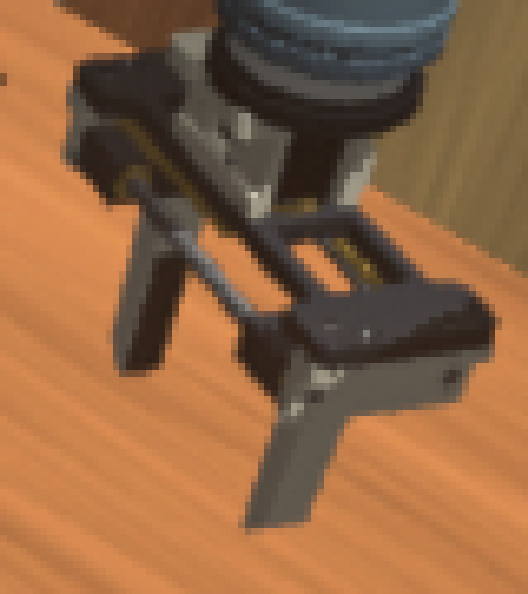

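The measured fingertips sit about 22 mm higher than the reported TCP suggests, in p4 as well as here, so the closed fingers dragged the pin along by its top. The stop is now at about 0.9 rad. I'll lift, open, recentre and go deeper.

```bash

python3 -m pendant '[{"delta_pos":[0,0,-2],"rotation":[0,0,0],"hand":0.5},{"delta_pos":[0.27,0.64,0],"rotation":[0,0,0],"hand":5},{"delta_pos":[0,0,0],"rotation":[0,0,0],"hand":5},{"delta_pos":[0,0,0],"rotation":[0,0,0],"hand":5},{"delta_pos":[0,0,0],"rotation":[0,0,0],"hand":5}]' 15 >/dev/null
python3 go.py 534.4 -49.6 82 140
python3 - <<'E'
import sys; sys.path.insert(0,'.')
from h import *; import cv2
s=env.read_camera("side")
cv2.imwrite("pics/p5.png",cv2.resize(s[170:230,240:320,::-1],(640,480),interpolation=cv2.INTER_CUBIC))
E
```

```text
t 5.72 pos [530.3 -48.1 123.7] yaw 140.4 tilt [-0.001  0.   ] F [-0.4 -0.4 -1. ] open 40.4 ff 0.0
d now-axes cm [-0.14 -0.41  4.17] d target-axes [-0.14 -0.41  4.17] turn z 0.4
```

View pics/p5.png

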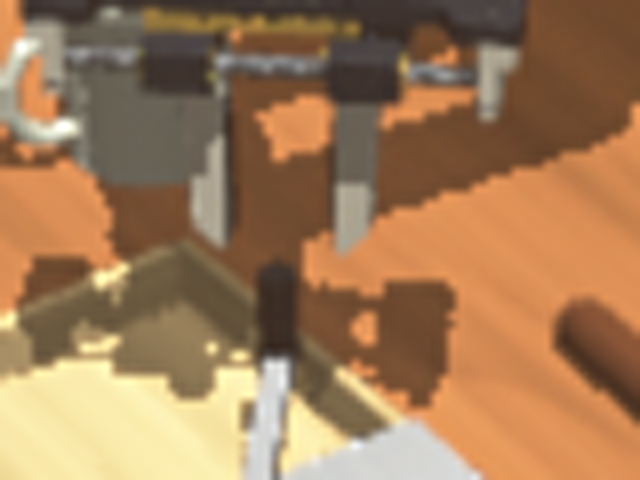

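The pin top at (277,268) lies midway between the finger tips at (215,245) and (350,250). I'll go down 4.2 cm and grip.

```bash

python3 -m pendant '[{"delta_pos":[-0.1,-0.2,2.1],"rotation":[0,0,0],"hand":5},{"delta_pos":[0,0,2.1],"rotation":[0,0,0],"hand":5},{"delta_pos":[0,0,0],"rotation":[0,0,0],"hand":1},{"delta_pos":[0,0,0],"rotation":[0,0,0],"hand":1},{"delta_pos":[0,0,0],"rotation":[0,0,0],"hand":1}]' 20
python3 -m pendant '[{"delta_pos":[0,0,0],"rotation":[0,0,0],"hand":1},{"delta_pos":[0,0,0],"rotation":[0,0,0],"hand":1}]'
```

```text
time: 6.4
tool_pos: [533.5, -48.9, 83.3]
orientation: [[-0.637, -0.77, 0.002], [-0.77, 0.637, -0.001], [-0.001, -0.002, -1.0]]
contact_force: [0.0, -0.9, 0.3]
opening: 24.3
finger_force: 0.0
time: 6.65
tool_pos: [533.3, -48.7, 83.1]
orientation: [[-0.637, -0.77, 0.001], [-0.77, 0.637, -0.0], [-0.001, -0.001, -1.0]]
contact_force: [-0.7, 0.3, 4.0]
opening: 15.8
finger_force: 20.0
```

```bash

python3 -m pendant '[{"delta_pos":[-0.1,-1.26,0],"rotation":[0,0,0],"hand":1},{"delta_pos":[-0.24,-1.24,0],"rotation":[0,0,0],"hand":1},{"delta_pos":[-0.38,-1.21,0],"rotation":[0,0,0],"hand":1},{"delta_pos":[-0.52,-1.15,0],"rotation":[0,0,0],"hand":1},{"delta_pos":[-0.64,-1.09,0],"rotation":[0,0,0],"hand":1}]'
python3 -m pendant '[{"delta_pos":[-0.76,-1.01,0],"rotation":[0,0,0],"hand":1},{"delta_pos":[-0.87,-0.92,0],"rotation":[0,0,0],"hand":1},{"delta_pos":[0,0,0],"rotation":[0,0,0],"hand":1}]'
```

```text
time: 7.28
tool_pos: [590.0, -72.0, 83.0]
orientation: [[-0.637, -0.771, -0.002], [-0.771, 0.637, 0.0], [0.001, 0.002, -1.0]]
contact_force: [-4.4, 0.2, 8.1]
opening: 15.6
finger_force: 20.0
time: 7.65
tool_pos: [616.9, -71.6, 83.0]
orientation: [[-0.637, -0.771, 0.001], [-0.771, 0.637, 0.0], [-0.001, -0.001, -1.0]]
contact_force: [0.0, 3.1, 2.9]
opening: 15.5
finger_force: 20.0
```

```bash

python3 -m pendant '[{"delta_pos":[0,0,0],"rotation":[0,0,0],"hand":4},{"delta_pos":[0,0,0],"rotation":[0,0,0],"hand":4},{"delta_pos":[0,0,0],"rotation":[0,0,0],"hand":4},{"delta_pos":[0,0,-4],"rotation":[0,0,0],"hand":4},{"delta_pos":[0,0,-5],"rotation":[0,0,0],"hand":4}]'
python3 -m pendant '[{"delta_pos":[0,0,-4],"rotation":[0,0,10.4],"hand":5},{"delta_pos":[0,0,0],"rotation":[0,0,10.4],"hand":5},{"delta_pos":[0,0,0],"rotation":[0,0,10.4],"hand":5},{"delta_pos":[0,0,0],"rotation":[0,0,10.4],"hand":5},{"delta_pos":[0,0,0],"rotation":[0,0,10.7],"hand":5}]' >/dev/null
python3 go.py 504.8 -433.2 125 88
```

```text
time: 8.28
tool_pos: [614.7, -71.7, 171.8]
orientation: [[-0.638, -0.77, -0.004], [-0.77, 0.638, 0.001], [0.002, 0.004, -1.0]]
contact_force: [0.3, -0.4, -0.5]
opening: 40.0
finger_force: 0.0
t 8.9 pos [615.7 -71.9 212.2] yaw 87.7 tilt [-0. -0.] F [-0.7  1.2  0.3] open 50.0 ff 0.0
d now-axes cm [  9.65 -36.54   8.73] d target-axes [  9.82 -36.49   8.72] turn z -0.3
```

```bash

python3 -m pendant '[{"delta_pos":[1.4,-5.2,0],"rotation":[0,0,0],"hand":5},{"delta_pos":[1.4,-5.2,0],"rotation":[0,0,0],"hand":5},{"delta_pos":[1.4,-5.2,0],"rotation":[0,0,0],"hand":5},{"delta_pos":[1.4,-5.2,0],"rotation":[0,0,0],"hand":5},{"delta_pos":[1.4,-5.2,0],"rotation":[0,0,0],"hand":5}]' >/dev/null
python3 -m pendant '[{"delta_pos":[1.4,-5.2,0],"rotation":[0,0,0],"hand":5},{"delta_pos":[1.3,-5.3,0],"rotation":[0,0,0],"hand":5},{"delta_pos":[0,0,0],"rotation":[0,0,0],"hand":5},{"delta_pos":[0,0,0],"rotation":[0,0,0],"hand":5}]' >/dev/null
python3 go.py 504.8 -433.2 125 88
python3 - <<'E'
import sys; sys.path.insert(0,'.')
from h import *; import cv2
s=env.read_camera("side");
cv2.imwrite("s_now.png",s[:,:,::-1]); cv2.imwrite("t_now.png",env.read_camera("top")[:,:,::-1])
p=env.state()["tool_pos"]; R=np.array(env.state()["orientation"])
print([np.round(proj("side",p+R@[0,o,-12])[0],1) for o in (-25,0,25)], proj("side",[504.8,-433.2,170]), proj("side",[504.8,-433.2,155]))
# wood-coloured (bright yellow) pixel check of row profile around handle top
for r in range(116,150,2): print(r,"".join("W" if (s[r,c,0]>170 and s[r,c,1]>130) else ("g" if abs(int(s[r,c,0])-s[r,c,2])<25 and s[r,c,0]>60 else ("d" if s[r,c].max()<60 else ".")) for c in range(200,262)))
E
```

```text
t 10.03 pos [ 506.6 -433.   211.9] yaw 88.1 tilt [-0.     0.001] F [0.3 0.6 0.1] open 50.4 ff 0.0
d now-axes cm [ 0.18 -0.04  8.69] d target-axes [ 0.18 -0.03  8.69] turn z 0.1
[array([219.2, 121.1]), array([222.3, 123.9]), array([225.5, 126.8])] [[223.89932419 137.13617428]] [[224.19762466 140.7859976 ]]
116 ddddddddddddddgggddd...ggggg.WWWWWWWWWWWWW.....WWWWWWWWWWWWWWW
118 dddddddddd......gddd...ggggg.WW.WWWWWWWWWWW.........WWWWWWWWWW
120 ggg....WWWWWWWW..d.....ggggg.WWg....WWWWWWWWWW.........WWWWWWW
122 WWWWWWWWWWWWWWWWWWWWWW.ggggg.........WWWWWWWWWWW......WWWW.WWW
124 WWWWWWWWWWWWWWWWWWWWWW..gggg.........WWWWWWWWWWWWW.....WWWWWWW
126 WWWWWWWWWWWWWWWWWWWWWWW.gg..............WWWWWWWWWWWWW...WWWWWW
128 WWWWWWWWWWWWWWWWWWWWWWWWWWWWW.g...........WWWWWWWWWWWWWWWW.WWW
130 WWWWWWWWWWWW.......................g........WWWWWWWWWWWWWWWWWW
132 WWWW.WWWWWW...................g...............WWWWWWWWWWWWWWWW
134 WWWWW...WW.....................g..............................
136 WWWWWWWW........................g.............................
138 WWWWWWW........WWWWWW.........................................
140 WWWWWW...........WW..................WWWWWWWWW.......W........
142 .WW..................................WWWWWWWWWW...............
144 W................................g..g..WWWWWWWWWWWW...........
146 .WW..............................g............................
148 ...W..........................................................<stdin>:8: RuntimeWarning: overflow encountered in scalar subtract
```

```bash

python3 -m pendant '[{"delta_pos":[0.15,0,3],"rotation":[0,0,0],"hand":5},{"delta_pos":[0,0,2],"rotation":[0,0,0],"hand":5},{"delta_pos":[0,0,0],"rotation":[0,0,0],"hand":5}]'
python3 -m pendant '[{"delta_pos":[0,0,2],"rotation":[0,0,0],"hand":5},{"delta_pos":[0,0,1.8],"rotation":[0,0,0],"hand":5},{"delta_pos":[0,0,0],"rotation":[0,0,0],"hand":5},{"delta_pos":[0,0,0],"rotation":[0,0,0],"hand":0.9},{"delta_pos":[0,0,0],"rotation":[0,0,0],"hand":0.9}]' 30
python3 -m pendant '[{"delta_pos":[0,0,0],"rotation":[0,0,0],"hand":0.9},{"delta_pos":[0,0,0],"rotation":[0,0,0],"hand":0.9},{"delta_pos":[0,0,0],"rotation":[0,0,0],"hand":0.9}]'
```

```text
time: 10.5
tool_pos: [505.3, -430.9, 160.9]
orientation: [[-1.0, 0.031, -0.002], [0.031, 1.0, 0.003], [0.002, 0.003, -1.0]]
contact_force: [-0.2, 0.3, -0.1]
opening: 50.1
finger_force: 0.0
time: 11.12
tool_pos: [505.7, -433.8, 125.4]
orientation: [[-0.999, 0.033, 0.001], [0.033, 0.999, -0.001], [-0.001, -0.001, -1.0]]
contact_force: [-0.1, -0.1, 0.8]
opening: 34.3
finger_force: 0.0
time: 11.5
tool_pos: [505.5, -433.5, 124.7]
orientation: [[-0.999, 0.033, 0.0], [0.033, 0.999, -0.0], [-0.0, -0.0, -1.0]]
contact_force: [0.9, 0.3, 1.4]
opening: 14.1
finger_force: 29.9
```

```bash

python3 -m pendant '[{"delta_pos":[0,0,-2],"rotation":[0,0,0],"hand":0.9},{"delta_pos":[0,0,-3],"rotation":[0,0,0],"hand":0.9},{"delta_pos":[0,0,-4],"rotation":[0,0,0],"hand":0.9},{"delta_pos":[0,0,-4],"rotation":[0,0,0],"hand":0.9},{"delta_pos":[-0.2,3,0],"rotation":[0,0,0],"hand":0.9}]' 45
python3 -m pendant '[{"delta_pos":[-0.2,5,0],"rotation":[0,0,0],"hand":0.9},{"delta_pos":[-0.2,5.2,0],"rotation":[0,0,0],"hand":0.9},{"delta_pos":[-0.2,5.2,0],"rotation":[0,0,0],"hand":0.9},{"delta_pos":[-0.2,5.2,0],"rotation":[0,0,0],"hand":0.9},{"delta_pos":[-0.2,5.2,0],"rotation":[0,0,0],"hand":0.9}]' >/dev/null
python3 -m pendant '[{"delta_pos":[-0.2,5.2,0],"rotation":[0,0,0],"hand":0.9},{"delta_pos":[-0.2,5.2,0],"rotation":[0,0,0],"hand":0.9},{"delta_pos":[-0.2,5.2,0],"rotation":[0,0,0],"hand":0.9},{"delta_pos":[-0.2,5.2,0],"rotation":[0,0,0],"hand":0.9},{"delta_pos":[-0.2,5.2,0],"rotation":[0,0,0],"hand":0.9}]' >/dev/null
python3 -m pendant '[{"delta_pos":[-0.2,5.2,0],"rotation":[0,0,-1.5],"hand":0.9},{"delta_pos":[0,4,0],"rotation":[0,0,0],"hand":0.9},{"delta_pos":[0,0,0],"rotation":[0,0,0],"hand":0.9},{"delta_pos":[0,0,0],"rotation":[0,0,0],"hand":0.9}]' >/dev/null
python3 go.py 556 225 183 89.6
```

```text
time: 12.12
tool_pos: [509.0, -406.3, 257.8]
orientation: [[-0.999, 0.036, 0.004], [0.036, 0.999, -0.006], [-0.004, -0.006, -1.0]]
contact_force: [0.4, 1.3, -2.8]
opening: 13.6
finger_force: 44.9
t 13.88 pos [549.2 205.1 253.9] yaw 89.6 tilt [-0.001 -0.001] F [ 0.8 -0.5 -2.3] open 13.8 ff 44.9
d now-axes cm [-0.67  2.    7.08] d target-axes [-0.66  2.    7.09] turn z 0.0
```

```bash

python3 -m pendant '[{"delta_pos":[-0.65,2,0],"rotation":[0,0,0],"hand":0.9},{"delta_pos":[0,0,3],"rotation":[0,0,0],"hand":0.9},{"delta_pos":[0,0,2.5],"rotation":[0,0,0],"hand":0.9},{"delta_pos":[0,0,0],"rotation":[0,0,0],"hand":0.9}]' >/dev/null
python3 go.py 556 225 182 89.6
python3 -m pendant '[{"delta_pos":[0,0,0.5],"rotation":[0,0,0],"hand":0.9},{"delta_pos":[0,0,0.5],"rotation":[0,0,0],"hand":0.9},{"delta_pos":[0,0,0],"rotation":[0,0,0],"hand":0.9},{"delta_pos":[0,0,0],"rotation":[0,0,0],"hand":0.9}]'
python3 - <<'E'
import sys; sys.path.insert(0,'.')
from h import *; import cv2
a=cv2.resize(env.read_camera("side")[195:320,230:390,::-1],(800,625),interpolation=cv2.INTER_CUBIC)[:600]
cv2.imwrite("a_now.png",a)
E
```

```text
t 14.38 pos [555.1 225.  197.2] yaw 89.5 tilt [-0.005 -0.001] F [-1.1 -0.5 -2.6] open 13.8 ff 44.9
d now-axes cm [-0.09  0.01  1.52] d target-axes [-0.09  0.    1.52] turn z -0.1
time: 14.88
tool_pos: [556.4, 225.5, 189.8]
orientation: [[-1.0, 0.007, 0.001], [0.007, 1.0, 0.0], [-0.001, 0.0, -1.0]]
contact_force: [0.1, 0.8, -2.1]
opening: 13.5
finger_force: 44.9
```

```bash

python3 -m pendant '[{"delta_pos":[0,0,0.3],"rotation":[0,0,0],"hand":0.9},{"delta_pos":[0,0,0.2],"rotation":[0,0,0],"hand":0.9},{"delta_pos":[0,0,0],"rotation":[0,0,0],"hand":0.9},{"delta_pos":[0,0,0],"rotation":[0,0,0],"hand":0.9}]'
python3 -m pendant '[{"delta_pos":[0,0,0.3],"rotation":[0,0,0],"hand":0.9},{"delta_pos":[0,0,0],"rotation":[0,0,0],"hand":0.9},{"delta_pos":[0,0,0],"rotation":[0,0,0],"hand":0.9}]'
```

```text
time: 15.42
tool_pos: [556.2, 225.5, 184.3]
orientation: [[-1.0, 0.007, -0.0], [0.007, 1.0, -0.0], [0.0, -0.0, -1.0]]
contact_force: [0.8, 0.4, -2.6]
opening: 13.7
finger_force: 44.9
time: 15.8
tool_pos: [556.2, 225.5, 181.3]
orientation: [[-1.0, 0.007, -0.0], [0.007, 1.0, -0.0], [0.0, -0.0, -1.0]]
contact_force: [0.3, -0.2, -2.1]
opening: 13.5
finger_force: 44.9
```

```bash

python3 -m pendant '[{"delta_pos":[0,-1,-0.05],"rotation":[0,0,0],"hand":0.9},{"delta_pos":[0,-1,0],"rotation":[0,0,0],"hand":0.9},{"delta_pos":[0,-1,0],"rotation":[0,0,0],"hand":0.9},{"delta_pos":[0,-1,0],"rotation":[0,0,0],"hand":0.9},{"delta_pos":[0,-1,0],"rotation":[0,0,0],"hand":0.9}]'
python3 -m pendant '[{"delta_pos":[0,-1,0],"rotation":[0,0,0],"hand":0.9},{"delta_pos":[0,-1,0],"rotation":[0,0,0],"hand":0.9},{"delta_pos":[0,-1,0],"rotation":[0,0,0],"hand":0.9},{"delta_pos":[0,-1,0],"rotation":[0,0,0],"hand":0.9},{"delta_pos":[0,-1,0],"rotation":[0,0,0],"hand":0.9}]'
python3 - <<'E'
import sys; sys.path.insert(0,'.')
from h import *
t=env.read_camera("side").astype(int)
# dark red-brown block mask in side view near jig
m=(t[...,0]>75)&(t[...,0]<150)&(t[...,1]<75)&(t[...,2]<60); m[:200]=0;m[300:]=0;m[:,:215]=0;m[:,345:]=0
ys,xs=np.nonzero(m); print(len(xs),xs.min(),xs.max(),ys.min(),ys.max(),xs.mean(),ys.mean())
E
```

```text
time: 16.42
tool_pos: [555.9, 174.7, 181.9]
orientation: [[-1.0, 0.007, 0.0], [0.007, 1.0, 0.0], [-0.0, 0.0, -1.0]]
contact_force: [0.1, 0.6, -2.4]
opening: 13.6
finger_force: 44.9
time: 17.05
tool_pos: [555.4, 124.8, 181.8]
orientation: [[-1.0, 0.007, -0.0], [0.007, 1.0, -0.0], [0.0, -0.0, -1.0]]
contact_force: [-0.8, 0.9, -1.3]
opening: 13.9
finger_force: 44.9
418 216 344 200 296 296.2535885167464 223.71291866028707
```

```bash

python3 -m pendant '[{"delta_pos":[0,-1,0],"rotation":[0,0,0],"hand":0.9},{"delta_pos":[0,-1,0],"rotation":[0,0,0],"hand":0.9},{"delta_pos":[0,-1,0],"rotation":[0,0,0],"hand":0.9},{"delta_pos":[0,-1,0],"rotation":[0,0,0],"hand":0.9},{"delta_pos":[0,-1,0],"rotation":[0,0,0],"hand":0.9}]'
python3 -m pendant '[{"delta_pos":[0,-1,0],"rotation":[0,0,0],"hand":0.9},{"delta_pos":[0,-1,0],"rotation":[0,0,0],"hand":0.9},{"delta_pos":[0,-1,0],"rotation":[0,0,0],"hand":0.9},{"delta_pos":[0,-1,0],"rotation":[0,0,0],"hand":0.9},{"delta_pos":[0,-1,0],"rotation":[0,0,0],"hand":0.9}]'
python3 -m pendant '[{"delta_pos":[0,-1,0],"rotation":[0,0,0],"hand":0.9},{"delta_pos":[0,-1,0],"rotation":[0,0,0],"hand":0.9},{"delta_pos":[0,-1,0],"rotation":[0,0,0],"hand":0.9},{"delta_pos":[0,0,0],"rotation":[0,0,0],"hand":0.9},{"delta_pos":[0,0,0],"rotation":[0,0,0],"hand":0.9}]'
python3 - <<'E'
import sys; sys.path.insert(0,'.')
from h import *
import cv2
B=np.array([[x,y,z] for x in(-25,25) for y in(-65,65) for z in(0,24)],float)
for n in ("side","top"):
    t=env.read_camera(n).astype(int)
    pts=proj(n,[[640,-190,10],[500,-190,10],[500,0,30],[640,0,30]]).astype(int)
    z=np.zeros(t.shape[:2],np.uint8); cv2.fillConvexPoly(z,cv2.convexHull(pts.reshape(-1,1,2).astype(np.int32)),1)
    x0,x1=pts[:,0].min(),pts[:,0].max(); y0,y1=pts[:,1].min(),pts[:,1].max()
    print(n,x0,y0)
    r,g,b=t[...,0],t[...,1],t[...,2]
    m=(r>g*1.5)&(r<150)&(r>40)
    y_=(r>150)&(g>130)
    for yy in range(y0,y1,2): print("".join("#" if m[yy,xx] else("y" if y_[yy,xx] else ".") for xx in range(x0,x1)))
E
```

```text
time: 17.73
tool_pos: [555.1, 74.7, 181.9]
orientation: [[-1.0, 0.007, -0.0], [0.007, 1.0, 0.0], [0.0, 0.0, -1.0]]
contact_force: [0.7, 0.7, -1.8]
opening: 13.7
finger_force: 44.9
time: 18.35
tool_pos: [554.7, 24.8, 181.8]
orientation: [[-1.0, 0.007, -0.0], [0.007, 1.0, 0.0], [0.0, 0.0, -1.0]]
contact_force: [0.7, 0.8, -2.6]
opening: 13.8
finger_force: 44.9
time: 18.98
tool_pos: [554.5, -4.4, 181.8]
orientation: [[-1.0, 0.007, -0.0], [0.007, 1.0, 0.0], [0.0, 0.0, -1.0]]
contact_force: [1.0, -0.4, -2.4]
opening: 14.0
finger_force: 44.9
side 226 206
yyyyyyyyyyyyyyyyyyyyyyyyyyyy..y............yyyyyy............yyyyy
yyyyyyyyyyyyyyyyyyyyy....yyyy..............yyyyyyy...........yyyyy
yyyyyyyyyyyyyyyyyyy......yyyy..............yyyyyyy...........yyyyy
yyyyyyyyyyyyyyyyyyyy.....yyyy..............yyyyyyy...........yyyyy
yyyyyyyyyyyyyyyyyyyy.....yyy########..#....yyyyyyy...........yyyyy
yyyyyyyyyyyyyyyyyyyy.....#########.........yyyyyyy...........yyyyy
yyyyyyyyyyyyyyyyyyyy.......##########......yyyyyyy.yy....yy..yyyyy
..yyyyyyyyyyyyyyyyyyy..yyyy..########......yyyyyyy.yyyyyyyyyy.yyyy
....yyyyyy
[... 1302 characters left out ...]
yyyyyyyyyyyyyy.#
..................................yyyyyyyyyyyyyyyyyyyy.#
..........................................yyyyyyyyyyyyy#
..................................#########..yyyyyyy.yy#
..................................#########..yyyyyyy.yy#
..................................#########..yyyyyyy.yy.
..................................#########..yyyyyyyyyy.
......................##..........#######.#..y....yyyy.#
........##.#.........###############.####.#.............
.....######..........####################.#.............
yyy.....................................................
yyy.....................................................
yyy.......y.............................................
```

```bash

python3 - <<'E'
from h import *
for nm,pitch,yf in (("flat",0,-138),("flat",0,-150),("lean",.32,-135),("lean",.32,-145)):
    # front bottom edge at y=yf,z=8 ; body extends to +y rising by pitch
    P=[[x,yf+L*np.cos(pitch)-h*np.sin(pitch),8+L*np.sin(pitch)+h*np.cos(pitch)] for x in(527,577) for L in(0,130) for h in(0,24)]
    print(nm,yf)
    for n in("side","top"): print(n,np.round(proj(n,P)).astype(int).tolist())
E
```

```text
flat -138
side [[263, 217], [263, 211], [284, 237], [284, 231], [250, 222], [250, 216], [271, 243], [271, 237]]
top [[318, 212], [319, 211], [280, 212], [280, 212], [318, 197], [318, 196], [280, 197], [280, 197]]
flat -150
side [[261, 215], [261, 209], [282, 235], [282, 230], [248, 220], [248, 214], [269, 241], [269, 235]]
top [[322, 212], [322, 211], [284, 212], [284, 211], [322, 197], [322, 196], [283, 197], [283, 197]]
lean -135
side [[263, 217], [262, 211], [283, 227], [282, 220], [251, 222], [249, 216], [270, 232], [269, 225]]
top [[317, 212], [320, 211], [281, 211], [283, 211], [317, 197], [320, 196], [281, 196], [283, 196]]
lean -145
side [[262, 216], [261, 209], [282, 225], [280, 218], [249, 221], [248, 214], [268, 231], [267, 224]]
top [[320, 212], [323, 211], [284, 211], [286, 211], [320, 197], [323, 196], [284, 196], [286, 196]]
```

The masks match the block lying flat in the crate, with its front at y≈-138 and its sides sloping as predicted for flat. On to the stand.

```bash

python3 -m pendant '[{"delta_pos":[0,0,-2],"rotation":[0,0,0],"hand":0.9},{"delta_pos":[0,0,-4],"rotation":[0,0,0],"hand":0.9},{"delta_pos":[0,0,-3],"rotation":[0,0,0],"hand":0.9},{"delta_pos":[0.2,3,0],"rotation":[0,0,0],"hand":0.9},{"delta_pos":[0.4,4.5,0],"rotation":[0,0,0],"hand":0.9}]' >/dev/null
python3 -m pendant '[{"delta_pos":[0.4,4.9,0],"rotation":[0,0,0],"hand":0.9},{"delta_pos":[0.4,4.9,0],"rotation":[0,0,0],"hand":0.9},{"delta_pos":[0.4,4.9,0],"rotation":[0,0,0],"hand":0.9},{"delta_pos":[0.4,4.9,0],"rotation":[0,0,0],"hand":0.9},{"delta_pos":[0.4,4.9,0],"rotation":[0,0,-2.1],"hand":0.9}]' >/dev/null
python3 -m pendant '[{"delta_pos":[0.3,2.4,0],"rotation":[0,0,0],"hand":0.9},{"delta_pos":[0,0,0],"rotation":[0,0,0],"hand":0.9},{"delta_pos":[0,0,0],"rotation":[0,0,0],"hand":0.9}]' >/dev/null
python3 go.py 528.5 340 187.5 91.7
```

```text
t 20.7 pos [527.  339.1 271.7] yaw 91.7 tilt [-0.    -0.001] F [ 0.6  0.  -1.4] open 13.5 ff 44.9
d now-axes cm [-0.15  0.09  8.42] d target-axes [-0.15  0.08  8.42] turn z 0.0
```

Lower to insertion height, then use the last picture to check alignment with the peg.

```bash

python3 -m pendant '[{"delta_pos":[-0.15,0.1,3],"rotation":[0,0,0],"hand":0.9},{"delta_pos":[0,0,3],"rotation":[0,0,0],"hand":0.9},{"delta_pos":[0,0,2.4],"rotation":[0,0,0],"hand":0.9},{"delta_pos":[0,0,0],"rotation":[0,0,0],"hand":0.9},{"delta_pos":[0,0,0],"rotation":[0,0,0],"hand":0.9}]' >/dev/null
python3 go.py 528.2 343 187.5 91.7
python3 - <<'E'
import sys; sys.path.insert(0,'.')
from h import *; import cv2
s=env.read_camera("side")[220:360,310:440,::-1].copy(); t=env.read_camera("top")[170:262,110:198,::-1].copy()
s=cv2.resize(s,None,fx=4,fy=4,interpolation=cv2.INTER_CUBIC); t=cv2.resize(t,None,fx=3,fy=3,interpolation=cv2.INTER_CUBIC)
c=np.zeros((560,800,3),np.uint8); c[:560,:520]=s; c[:t.shape[0],525:525+t.shape[1]]=t
cv2.imwrite("pics/last.png",c)
p=env.state()["tool_pos"]
for nm,X in (("hole",[p[0]-.7,p[1],p[2]-124.7+105]),("tip",[527.6,383.3,173]),("bend",[525.6,451.3,160]),("topL",[p[0]+33,p[1]+7,p[2]+45.3]),("topR",[p[0]-33,p[1]+7,p[2]+45.3])):
    print(nm,np.round((proj("side",X)[0]-[309.5,219.5])*4))
E
```

```text
t 21.32 pos [529.5 340.1 189.2] yaw 91.6 tilt [0.002 0.001] F [ 0.4  0.1 -2.1] open 13.6 ff 44.9
d now-axes cm [0.12 0.3  0.17] d target-axes [0.12 0.3  0.17] turn z -0.1
hole [187. 167.]
tip [231. 200.]
bend [303. 277.]
topL [160. 117.]
topR [241.  79.]
```

View pics/last.png

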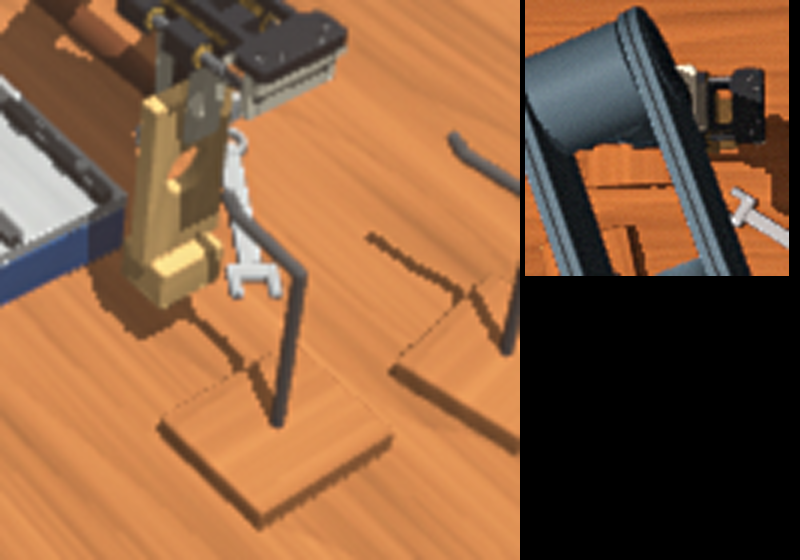

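The hole is at (184,168) against the predicted (187,167), the peg tip at (231,195) and the bend at (300,273). It is aligned within about 3 mm, so I'll advance slowly at this height.

```bash

python3 -m pendant '[{"delta_pos":[0.1,1,0],"rotation":[0,0,0],"hand":0.9},{"delta_pos":[0,1,0],"rotation":[0,0,0],"hand":0.9},{"delta_pos":[0,1,0],"rotation":[0,0,0],"hand":0.9},{"delta_pos":[0,1,0],"rotation":[0,0,0],"hand":0.9},{"delta_pos":[0,0.5,0],"rotation":[0,0,0],"hand":0.9}]'
python3 -m pendant '[{"delta_pos":[0,0.6,0],"rotation":[0,0,0],"hand":0.9},{"delta_pos":[0,0.6,0],"rotation":[0,0,0],"hand":0.9},{"delta_pos":[0,0.6,0],"rotation":[0,0,0],"hand":0.9},{"delta_pos":[0,0.6,0],"rotation":[0,0,0],"hand":0.9},{"delta_pos":[0,0.3,0],"rotation":[0,0,0],"hand":0.9}]'
```

```text
time: 22.05
tool_pos: [526.0, 386.5, 187.6]
orientation: [[-1.0, -0.03, -0.0], [-0.03, 1.0, -0.0], [0.0, -0.0, -1.0]]
contact_force: [-0.1, 0.3, -2.4]
opening: 13.7
finger_force: 44.9
time: 22.68
tool_pos: [525.4, 412.9, 187.8]
orientation: [[-1.0, -0.03, -0.0], [-0.03, 1.0, 0.0], [0.0, 0.0, -1.0]]
contact_force: [-0.0, -0.1, -2.1]
opening: 14.0
finger_force: 44.9
```

```bash

python3 -m pendant '[{"delta_pos":[-0.15,0,0.7],"rotation":[0,0,0],"hand":0.9},{"delta_pos":[0,0,0.5],"rotation":[0,0,0],"hand":0.9},{"delta_pos":[0,0,0],"rotation":[0,0,0],"hand":0.9},{"delta_pos":[0,0,0],"rotation":[0,0,0],"hand":0.9}]'
python3 -m pendant '[{"delta_pos":[0,0,0.3],"rotation":[0,0,0],"hand":0.9},{"delta_pos":[0,0,0],"rotation":[0,0,0],"hand":0.9},{"delta_pos":[0,0,0],"rotation":[0,0,0],"hand":0.9}]' | sed -n '2p;4p'
python3 -m pendant '[{"delta_pos":[0,0,0.2],"rotation":[0,0,0],"hand":0.9},{"delta_pos":[0,0,0],"rotation":[0,0,0],"hand":0.9},{"delta_pos":[0,0,0],"rotation":[0,0,0],"hand":0.9}]'| sed -n '2p;4p'
python3 -m pendant '[{"delta_pos":[0,0,0.2],"rotation":[0,0,0],"hand":0.9},{"delta_pos":[0,0,0],"rotation":[0,0,0],"hand":0.9},{"delta_pos":[0,0,0],"rotation":[0,0,0],"hand":0.9}]'| sed -n '2p;4p'
```

```text
time: 23.18
tool_pos: [527.0, 412.4, 175.8]
orientation: [[-1.0, -0.029, -0.0], [-0.029, 1.0, -0.0], [0.0, -0.0, -1.0]]
contact_force: [-0.8, 0.1, -1.7]
opening: 13.9
finger_force: 44.9
tool_pos: [527.0, 412.6, 172.9]
contact_force: [-0.2, 0.3, -2.9]
tool_pos: [526.9, 412.6, 170.8]
contact_force: [0.3, 0.2, -2.0]
tool_pos: [527.1, 412.7, 169.6]
contact_force: [-0.9, -1.1, 3.3]
```

```bash

python3 -m pendant '[{"delta_pos":[0,0,-0.05],"rotation":[0,0,0],"hand":0.9},{"delta_pos":[0,0,0],"rotation":[0,0,0],"hand":1.6},{"delta_pos":[0,0,0],"rotation":[0,0,0],"hand":1.8},{"delta_pos":[0,0,0],"rotation":[0,0,0],"hand":2.2},{"delta_pos":[0,0,0],"rotation":[0,0,0],"hand":3}]' 10
python3 -m pendant '[{"delta_pos":[0,0,0],"rotation":[0,0,0],"hand":4},{"delta_pos":[0,0,0],"rotation":[0,0,0],"hand":5},{"delta_pos":[0,0,0],"rotation":[0,0,0],"hand":5},{"delta_pos":[0,0,-1],"rotation":[0,0,0],"hand":5},{"delta_pos":[0,0,-2],"rotation":[0,0,0],"hand":5}]'
python3 -m pendant '[{"delta_pos":[0,0,-3],"rotation":[0,0,0],"hand":5},{"delta_pos":[0,0,-4],"rotation":[0,0,0],"hand":5},{"delta_pos":[0,0,-4],"rotation":[0,0,0],"hand":5},{"delta_pos":[0,0,0],"rotation":[0,0,0],"hand":5},{"delta_pos":[0,0,0],"rotation":[0,0,0],"hand":5}]'
python3 - <<'E'
import sys; sys.path.insert(0,'.')
from h import *
def mask():
    s=env.read_camera("side").astype(int)[215:330,320:410]; r,g,b=s[...,0],s[...,1],s[...,2]
    return (r>g)&(g>b*1.35)&(g>r*.72)
m=mask(); ys,xs=np.nonzero(m); print(len(xs),xs.mean()+320,ys.mean()+215)
for row in m[::3,::2]: print("".join(".#"[v] for v in row))
X=lambda x,y,z: np.round(proj("side",[526.5-x*1.0,412+y,44.9+z])[0]-[320,215])
for c in ((33,7,170),(-33,7,170),(-27,22,0),(27,22,0),(27,22,34)): print(c,X(-c[0],c[1],c[2]))
E
```

```text
time: 24.92
tool_pos: [526.9, 412.5, 169.2]
orientation: [[-1.0, -0.03, -0.0], [-0.03, 1.0, -0.0], [0.0, -0.0, -1.0]]
contact_force: [-0.1, 0.3, -0.3]
opening: 27.7
finger_force: 0.0
time: 25.55
tool_pos: [526.5, 412.3, 199.3]
orientation: [[-1.0, -0.03, -0.001], [-0.03, 1.0, -0.001], [0.002, -0.001, -1.0]]
contact_force: [0.7, 0.6, -1.5]
opening: 50.1
finger_force: 0.0
time: 26.18
tool_pos: [526.7, 412.5, 309.1]
orientation: [[-1.0, -0.03, -0.0], [-0.03, 1.0, -0.0], [0.0, -0.0, -1.0]]
contact_force: [0.0, -0.1, -0.6]
opening: 50.1
finger_force: 0.0
1095 371.8146118721461 287.3570776255708Traceback (most recent call last):
  File "<stdin>", line 7, in <module>
  File "<stdin>", line 7, in <genexpr>
TypeError: string indices must be integers, not 'numpy.bool'
```

Let it settle, then check stillness, the stop and the block numerically.

```bash

for i in 1 2; do :; done
python3 -m pendant '[{"delta_pos":[0,0,0],"rotation":[0,0,0],"hand":5},{"delta_pos":[0,0,0],"rotation":[0,0,0],"hand":5},{"delta_pos":[0,0,0],"rotation":[0,0,0],"hand":5},{"delta_pos":[0,0,0],"rotation":[0,0,0],"hand":5},{"delta_pos":[0,0,0],"rotation":[0,0,0],"hand":5}]' >/dev/null
python3 -m pendant '[{"delta_pos":[0,0,0],"rotation":[0,0,0],"hand":5},{"delta_pos":[0,0,0],"rotation":[0,0,0],"hand":5},{"delta_pos":[0,0,0],"rotation":[0,0,0],"hand":5},{"delta_pos":[0,0,0],"rotation":[0,0,0],"hand":5},{"delta_pos":[0,0,0],"rotation":[0,0,0],"hand":5}]' >/dev/null
python3 - <<'E'
import sys; sys.path.insert(0,'.')
from h import *
def mask(s):
    s=s[215:330,320:410]; r,g,b=s[...,0],s[...,1],s[...,2]
    return (r>g)&(g>b*1.35)&(g>r*.72)
for i in range(6):
    s=env.read_camera("side").astype(int); m=mask(s); ys,xs=np.nonzero(m); print(len(xs),round(xs.mean()+320,2),round(ys.mean()+215,2))
for row in m[::3,::2]: print("".join(".#"[int(v)] for v in row))
X=lambda c: np.round(proj("side",[526.5+c[0],412+c[1],44.9+c[2]])[0]-[320,215])
for c in ((33,7,170),(-33,7,170),(-27,22,0),(27,22,0)): print(c,X(c))
r,g=s[...,0],s[...,1]
for q in s[200:262:2,225:310]: print("".join("#" if (a>g*1.5 and 40<a<150) else("y" if a>150 and g>125 and a-g<70 else("d" if max(a,g)<60 else("s" if abs(a-g)<12 else "."))) for a,g,b in q))
print("pin",proj("side",[617,-72,119])-[225,200],proj("side",[617,-72,81])-[225,200])
E
```

```text
1096 371.71 287.49
1095 371.8 287.44
1095 371.79 287.5
1093 371.78 287.43
1096 371.81 287.4
1096 371.79 287.36
...................................##........
.............................................
.............................................
.............................................
.............................................
.............................................
.............................................
....................................#........
.............................................
.............................................
.............................................
.............................................
.............................................
.............................................
.............................................
..............................####...........
...........................#######...........
.........................#########...........
.......................##########............
.......................##########............
......................###########............
......................#
[... 2922 characters left out ...]
syyyyyysssssssyyyyyyyyyyyyyyyyyyyyyyyyss
.......................y.yy......yyyyyyyyyy.ssssyyyyyysssssssyyyyyyyyyyyyyyyyyyyyyyyy
..........................yyy.....yy.yyyyyyysdssssyyyyyysssssssyyyyyyyyyyyyyyyyyyyyyy
............................y.y....y.yyyyyy.sdddssssyyyyyysssssssyyyyyyyyyyyyyyyyyyyy
..............y....................y.yy.yyyysdddddssssyyyyyssssssssyyyyyyyyyyyyyyyyyy
................................y.y.yyyyyyyy.sdddddsssssyyyyyssssssssyyyyyyyyyyyyyyyy
..................................yy..........sddddddsssssyyyyyssssssssyyyyyyyyyyyyyy
.............................y..................sdddsddsssssyyyyyssssssssyyyyyyyyyyyy
pin [[23.5090316  9.2350845]] [[24.04178599 18.82590675]]
```

```bash
python3 -c "
from rig import env
print(env.hand_in())"
```

```text
the job is handed in; nothing more can be done
None
```

I handed the job in with the stop open at about 1.69 rad, the handle block lying flat in the crate, and the push block hanging still on the far stand's peg; the judge gave no result.

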